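# Turn the delivery-trolley wheel until its valve is at the top

### The job

A delivery-trolley wheel is mounted on a leaning stand: with the closed fingertips, gently push its spokes, one after another (take the fingers out between pushes), to turn the wheel until the valve stem with the yellow cap is at the very top, in line with the yellow pointer of the stand, then take the hand away. Push on the spokes only, never on the tyre or the valve stem; do not pinch anything, and leave the bottles, tools and other things where they are.

Things in the scene. Friction and masses are not known exactly. Their poses are not given: they have to be found in the camera images.
- stand: Blue stand, fixed. Origin on the table straight below the wheel's centre; x level, pointing uphill (to where the wheel is highest), z up. The wheel's plane rises at 35 degrees from level: up the wheel is (cos35,0,sin35), its front face looks along (-sin35,0,cos35) in this frame. Base plate x -240 to 170, y +-150, 12 mm thick. A 22 mm axle and four legs hold the hub from behind.
- pointer (a point): Tip of the stand's yellow pointer, a 12 mm rod that comes over the tyre at the top; 165 mm from the wheel's centre, straight up the wheel, and 34 mm in front of the wheel's mid-plane.
- hub (a point): Centre of the wheel, on its axle and in its mid-plane, 170 mm above the table. The hub is steel, 44 mm in diameter, 14 mm proud of the mid-plane in front. Behind the spokes it is open down to the base plate but for the axle and legs.
- wheel (a joint): Wheel angle: 0 (or whole turns, 6.283) with the valve at the very top; grows anticlockwise seen from the front (right-handed about the face direction). Turns both ways without stops, starts with the valve in the lower half; bearing drag (0.12 Nm plus 0.15 Nm per rad/s; 2 to 4 N at mid-spoke) holds it wherever it is left.
- valve_mid (a point): Middle of the valve stem, where brass stem meets the yellow cap, 87 mm from the wheel's centre in its mid-plane. The stem lies along a radius inside the rim, from 74 to 100 mm from the centre, 12 mm thick at the cap, half-way between two spokes.
- spokes: The five straight red spokes, 14 x 14 mm bars in the wheel's mid-plane, 72 degrees apart, free from 22 to 98 mm from the centre. Origin at the wheel's centre, z along the face direction, x through the valve; the spokes lie at 36, 108, 180, 252 and 324 degrees from x.
- tyre: Black tyre, 310 mm outside diameter, 50 mm thick (round section, 25 mm proud of the mid-plane), with a white 16 mm thick rim inside whose opening is 196 mm across. Origin at the wheel's centre. Not to be pushed.
- valve: The valve stem; turns with the wheel, origin at the wheel's centre, x axis along the stem outwards. Not to be pushed.
- bottle_green: Full green glass bottle, 74 mm diameter, 280 mm tall, upright on the table; origin at its foot. Leave alone.
- bottle_amber: Full amber glass bottle, 74 mm diameter, 280 mm tall; origin at its foot. Leave alone.
- bottle_blue: Full blue bottle with a red cap, 74 mm diameter, 280 mm tall; origin at its foot. Leave alone.
- tin: Jar of patches, 70 mm diameter, 70 mm tall; origin at its foot. Leave alone.
- screwdriver: Screwdriver lying on the table; origin under its middle. Leave alone.
- lever: Orange plastic tyre lever, 125 x 22 x 11 mm, lying on the front of the stand's base plate; origin under its middle. Leave alone.
- gauge: Round black pressure gauge, 48 mm diameter, 24 mm tall, with a brass spout, lying on the front of the stand's base plate; origin under its middle. Leave alone.

How it is judged (in metres and radians):
On the way, in this order (a step that is already met when the one before it is completed fails the run):
1. the fingers push on a spoke while the valve is in the lower half (contact force between the fingers and spokes above 0.3 N and x of valve_mid in the frame of stand below 0 m), for 0.02 s.
2. the wheel has turned on (valve 30 mm or more from where it started), is not yet at the top, and the fingers are off the spokes (contact force between the fingers and spokes below 0.05 N and distance of valve_mid from where it was at the start of the episode above 0.03 m and not (y of valve_mid in the frame of stand between -0.01 and 0.01 m and x of valve_mid in the frame of stand above 0.04 m)), for 0.3 s.
3. the fingers push on a spoke again, with the valve not yet at the top (contact force between the fingers and spokes above 0.3 N and not (y of valve_mid in the frame of stand between -0.01 and 0.01 m and x of valve_mid in the frame of stand above 0.04 m)), for 0.02 s.
At the end, for the whole second after the job is handed in: The middle of the valve stem is within 10 mm (about 6.5 degrees) either side of straight up from the hub, on the upper side, the wheel at rest, and the seven loose things each within 30 mm of where they began (y of valve_mid in the frame of stand between -0.01 and 0.01 m and x of valve_mid in the frame of stand above 0.04 m and velocity of joint wheel between -0.05 and 0.05 rad/s and distance of each of bottle_green, bottle_amber, bottle_blue, tin, screwdriver, lever, gauge from where it was at the start of the episode below 0.03 m); the robot touches nothing.
It fails at once if the robot pushes on the tyre (over 3 N) (contact force between any of the fingers, the arm and tyre above 3 N).
It fails at once if the robot pushes on the valve stem (over 3 N) (contact force between any of the fingers, the arm and valve above 3 N).
It fails at once if a spoke is pinched or shoved hard (over 30 N) (contact force between any of the fingers, the arm and spokes above 30 N).
It fails at once if a bottle, tool or other loose thing is lifted, knocked or moved over 30 mm (distance of any of bottle_green, bottle_amber, bottle_blue, tin, screwdriver, lever, gauge from where it was at the start of the episode above 0.03 m).
It also fails if it takes over 62 s, if anything falls off the work surface, if the arm or the gripper's body presses on something with over 40 N, if the wrist force passes 120 N, or if a joint passes its speed limit or range.

### The arm

A 7-joint arm with a two-finger parallel gripper is mounted at the origin on the work surface. World frame = base frame: x ahead of the robot, y to its left, z up, the work surface at z = 0. Lengths are in mm, angles in rad, forces in N, time in s.
With the tool pointing down it reaches from about 400 to 850 mm from the base axis. Payload 4.4 kg.
Tool frame: the origin (TCP) lies on the centre line of the jaws, within the pads' length; the fingertips stand 14 mm ahead of it and the grasp point (between the pads) lies 5 mm behind it (env.tcp_to_tips is the distance from the TCP to the fingertips, in mm); z points along the fingers, y is the direction in which the jaws open and shut (so a half turn about z gives the same grasp; the last joint's range is limited). The gripper opens to 94 mm and grips with 3 to 60 N. Pads are 16 mm wide; open, the fingers measure 119 mm over their backs; the gripper's body (75 mm by 177 mm) begins 78 mm behind the grasp point.
Start: joints at [-1.361, 0.628, 0.038, 1.517, -0.027, 0.996, -0.02], TCP at [176.981, 625.456, 219.478] pointing down, gripper open.
Joint ranges: [-3.06, 3.06], [-0.37, 2.12], [-1.25, 1.32], [0.18, 2.47], [-1.1, 4.24], [0.23, 1.98], [-2.94, 2.94]. Speed limits (rad/s): [2.57, 2.57, 3.14, 3.14, 3.14, 3.14, 3.14].

### API

Orientations are given as a unit quaternion [x, y, z, w].
In Python, from cell import monitor, eyes, job_done, env gives the robot as it stands. The module is installed in compiled form; this text tells all that it offers.
- The arm moves only by the tool arm_command, never from a script. Its argument "deltas" is a list of rows, each a list of 7 numbers: the turn, a rotation vector about the tool's x, y, z in rad, then the shift along the tool's x, y, z in cm, then the closure, from -1 (fully open) to 1 (shut). A call has 1 to 12 rows; each row shifts and turns the commanded pose from where the row before left it, along the tool's axes as they then stand; what a row does not reach is not made up. A row lasts 1/10 s, in which the tool goes at most 50 mm and 8.59 degrees, less where a joint would pass 70% of its speed; a pose out of reach is approached as far as the arm can. A call with a gripper value outside its range is refused whole. The fingers move at their own pace and stop on an object; the grip force is fixed at half the most. Time passes only in rows, so rows that do not move let the fingers close. It gives the time, the measured TCP pose, the force and the opening at its end, in the units of the state.
- monitor.sense(): the state, without advancing time (a new reading comes with each control period).
- eyes.snapshot(name): name is "scene" or "side" or "wrist"; returns the picture (480x640x3 uint8, blue, green, red); there is no depth.
- eyes.camera_info(name): a dict with "mtx" (3x3 intrinsics, pixels), "rvec" (rotation vector, rad) and "tvec" (3), from world to camera coordinates, as OpenCV has them. Camera axes: x right, y down, z forward; pixel columns grow to the right and rows downward; lengths in mm; the calibration is good to about 2 mm. The wrist camera is an equidistant fisheye: a pixel r from the principal point sees the ray r / f radians off the axis. A picture is of the moment at which its call begins: read the wrist's pose just before it. camera_info takes no time and is no camera call; for the wrist camera it gives the pose at the moment of the call.
- job_done(): hands the job in, once; it reports no verdict.
The state is a dict: "time": time; "joint_pos": joint angles; "joint_velocities": joint speeds; "effort": joint torques, N m; "position": TCP position; "orientation": TCP orientation; "force": force on the tool from outside, world axes, zero at the start; "ft_torque": the same for the moment, N m; "width": finger opening in mm.
Only numpy, scipy, OpenCV 4.12 (cv2) and the standard library are available. Lean on these libraries where they do the work, as an engineer would, in place of code of your own. Each camera call takes 0.05 s, during which the arm holds its last target. There are 200 camera calls.

## Working session

There is one attempt and no reset: what is moved stays moved. The work goes in short steps, Python scripts to look and compute and a tool call to move; the robot and the scene stay as the last step left them, time stands still between calls to the robot, and variables do not carry over. Pictures are saved under pics/ and viewed, about 8 in all and at most 12, crops included, and the job is handed in when it is done.

Besides the shell and the picture viewer there is one more tool, called by a JSON object that holds its "name" and its "arguments". arm_command: Moves the arm, as the interface text tells. Its arguments: {"type":"object","properties":{"deltas":{"type":"array","items":{"type":"array","items":{"type":"number"}}}},"required":["deltas"]}

```bash
mkdir -p pics
python3 - <<'E'
from cell import monitor, eyes, env
import cv2, numpy as np
a=eyes.snapshot("scene"); b=eyes.snapshot("side")
cv2.imwrite("pics/scene.png",a); cv2.imwrite("pics/side.png",b)
for n in("scene","side"):
    c=eyes.camera_info(n); R=cv2.Rodrigues(np.array(c["rvec"],float))[0]
    print(n,c["mtx"],(-R.T@np.array(c["tvec"]).ravel()).round())
s=monitor.sense();print(s["time"],s["position"],s["orientation"],s["width"],env.tcp_to_tips)
E
```

```text
scene [[547.23555242   0.         309.15186101]
 [  0.         547.23555242 238.88910704]
 [  0.           0.           1.        ]] [1494. -495. 1403.]
side [[435.81174428   0.         318.01039329]
 [  0.         435.81174428 235.46593697]
 [  0.           0.           1.        ]] [546. 841. 840.]
0.1 [176.81738815 624.92311405 218.68158743] [ 1.37445354e-01  9.90509023e-01 -7.99862679e-04 -1.03643610e-04] 93.86574055177392 14.0
```

View pics/scene.png

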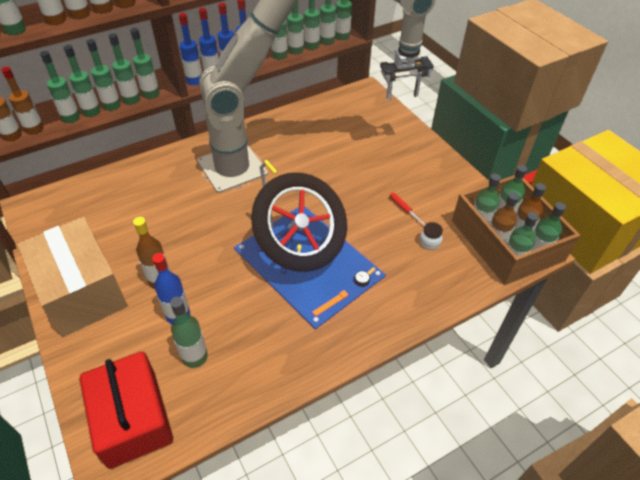

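View pics/side.png

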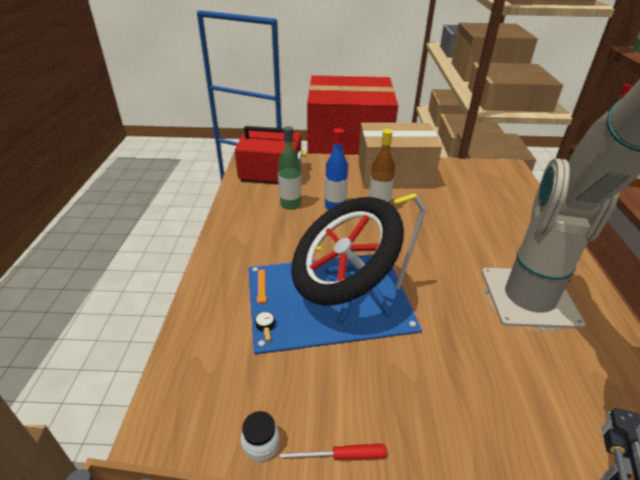

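Both views show the wheel with its hub at scene (301,220) and side (344,246). The face looks away from the robot. The valve is near the bottom, with its cap at scene (299,247) and side (319,249).

```bash
cat > h.py <<'E'
import cv2, numpy as np
from cell import eyes, monitor
def cam(n):
    c=eyes.camera_info(n); return np.array(c["mtx"],float),cv2.Rodrigues(np.array(c["rvec"],float))[0],np.array(c["tvec"],float).ravel()
def rays(n,px):
    K,R,t=cam(n); px=np.atleast_2d(np.asarray(px,float))
    d=np.c_[px,np.ones(len(px))]@np.linalg.inv(K).T@R
    return -R.T@t, d/np.linalg.norm(d,axis=1)[:,None]
def onplane(n,px,p0,nrm):
    o,d=rays(n,px); return o+d*(((p0-o)@nrm)/(d@nrm))[:,None]
def tri(pa,pb):
    (o1,d1),(o2,d2)=rays("scene",pa),rays("side",pb); d1,d2=d1[0],d2[0]
    s=np.linalg.lstsq(np.c_[d1,-d2],o2-o1,rcond=None)[0]
    p,q=o1+s[0]*d1,o2+s[1]*d2; return (p+q)/2,np.linalg.norm(p-q)
E
python3 - <<'E'
from h import *
print("hubfront",tri((301,220),(344,246)))
Z=np.array([0,0,1.])
for n in("scene","side"):
    im=cv2.imread(f"pics/{n}.png"); hsv=cv2.cvtColor(im,cv2.COLOR_BGR2HSV)
    m=cv2.inRange(hsv,(105,150,60),(125,255,255)); m=cv2.morphologyEx(m,cv2.MORPH_OPEN,np.ones((3,3)))
    box=(225,190,390,335) if n=="scene" else (240,250,425,355)
    x0,y0,x1,y1=box; k=np.zeros_like(m);k[y0:y1,x0:x1]=m[y0:y1,x0:x1]
    ys,xs=np.nonzero(k); P=onplane(n,np.c_[xs,ys],12*Z,Z)[:,:2].astype(np.float32)
    r=cv2.minAreaRect(P);print(n,"rect",r); print(cv2.boxPoints(r).round())
    y=cv2.inRange(hsv,(22,120,120),(35,255,255)); 
    _,_,st,ce=cv2.connectedComponentsWithStats(y)
    print([(s[4],s[:4].tolist(),c.round(1).tolist()) for s,c in zip(st[1:],ce[1:]) if s[4]>5 and 200<c[0]<430])
a=cv2.imread("pics/scene.png")[150:340,220:400];b=cv2.imread("pics/side.png")[180:360,240:440]
cv2.imwrite("pics/crop.png",np.hstack([cv2.resize(a,(400,500)),cv2.resize(b,(400,500))]))
cv2.imwrite("pics/crop.png",np.hstack([cv2.resize(a[:,:],None,fx=2.2,fy=2.2)[:380],cv2.resize(b,None,fx=2,fy=2.12)[:380]]))
E
```

```text
hubfront (array([504.8452741 ,  24.36980265, 175.61333481]), np.float64(4.684546385241778))
scene rect ((550.6160278320312, 29.524612426757812), (382.47509765625, 287.6429138183594), 11.519381523132324)
[[ 335.  132.]
 [ 392. -150.]
 [ 767.  -73.]
 [ 709.  209.]]
[(np.int32(66), [264, 160, 13, 13], [269.9, 166.0]), (np.int32(13), [298, 245, 3, 5], [299.0, 246.7])]
side rect ((535.9794921875, 34.88356018066406), (401.4414978027344, 295.3113098144531), 11.659159660339355)
[[ 310.  139.]
 [ 369. -150.]
 [ 762.  -69.]
 [ 703.  220.]]
[(np.int32(143), [382, 128, 10, 17], [386.5, 136.3]), (np.int32(20), [301, 151, 5, 5], [303.3, 152.8]), (np.int32(116), [394, 193, 23, 11], [404.3, 198.3]), (np.int32(27), [316, 246, 7, 5], [319.2, 248.1])]
```

View pics/crop.png

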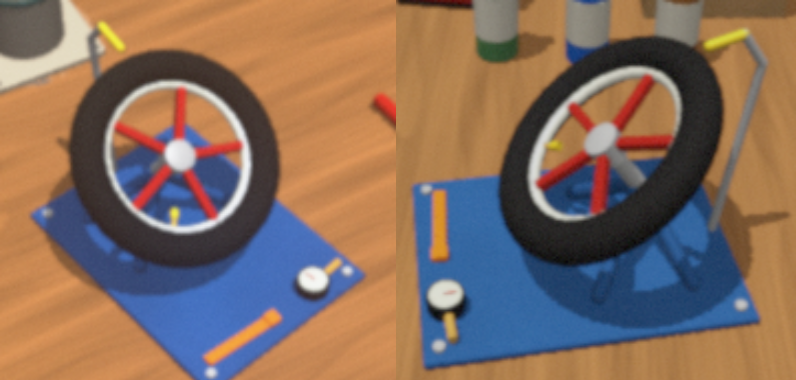

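The zoomed crop confirms the hub front, five spokes and valve (crop-left (175,214)). The pointer is on the robot's side, so uphill points to the robot. Next I build the stand frame and work out the valve angle and the move.

```bash
cat >> h.py <<'E'
from scipy.spatial.transform import Rotation as Ro
th=np.deg2rad(180+11.6); X=np.array([np.cos(th),np.sin(th),0]); Zw=np.array([0,0,1.])
c,s_=np.cos(np.deg2rad(35)),np.sin(np.deg2rad(35))
u=c*X+s_*Zw; nf=-s_*X+c*Zw; v=np.cross(nf,u)
hub=np.array([500,26,170.])
RT=Ro.from_matrix(np.c_[-v,-u,-nf])   # tool target attitude
def at(r,deg,h): a=np.deg2rad(deg); return hub+r*(np.cos(a)*u+np.sin(a)*v)+h*nf
def wh(p): d=p-hub; return np.array([d@u,d@v,d@nf])
def rel(p=None):
    s=monitor.sense(); Q=Ro.from_quat(s["orientation"]); p0=np.array(s["position"])
    print("t",s["time"],"pos",p0.round(1),"wheel(u,v,n)",wh(p0).round(1),"F",np.round(s["force"],1),"w",round(s["width"],1))
    print("rotvec to go",(Q.inv()*RT).as_rotvec().round(3))
    if p is not None: print("shift cm now",(Q.inv().apply(p-p0)/10).round(2),"| in target axes",(RT.inv().apply(p-p0)/10).round(2),"world",(p-p0).round())
E
python3 - <<'E'
from h import *
for nm,p in (("hubfront",tri((301.5,220.3),(343.5,246))),("valve cap",tri((299,246.7),(319.2,248.1))),("pointer",tri((276,172),(394.5,201)))):
    w=wh(p[0]);print(nm,p[0].round(1),round(p[1],1),w.round(1),np.rad2deg(np.arctan2(w[1],w[0])).round(1))
# rays on wheel plane
for n,a in(("scene",(299,246.7)),("side",(319.2,248.1))):
    w=wh(onplane(n,a,hub,nf)[0]);print(n,w.round(1),np.rad2deg(np.arctan2(w[1],w[0])).round(1))
for n,a in(("scene",(301.5,220.3)),("side",(343.5,246))): print(n,wh(onplane(n,a,hub+14*nf,nf)[0]).round(1))
rel(at(0,0,130));
E
```

```text
hubfront [506.4  25.  175.8] 5.4 [-1.6  2.3  8.2] 125.5
valve cap [564.9 -15.3 134.6] 3.3 [-65.6  53.5   2.7] 140.8
pointer [395.    1.9 294.1] 4.5 [159.4   2.5  39.9] 0.9
scene [-67.3  51.9   0. ] 142.3
side [-65.  57.  -0.] 138.8
scene [-4.3  4.4 14. ]
side [ 3.  -4.5 14. ]
t 0.1 pos [176.8 624.9 218.7] wheel(u,v,n) [ 188.6 -651.7  -72.6] F [-0.6 -0.4  0. ] w 93.9
rotvec to go [0.547 0.334 1.057]
shift cm now [-54.02 -45.41  -5.71] | in target axes [-65.17  18.86 -20.26] world [ 396. -584.   58.]
```

{"name": "arm_command", "arguments": {"deltas": [[0,0,0,0,0,-4,1],[0,0,0,0,0,-4,1],[0,0,0,0,0,-4,1],[0,0,0,0,0,-4,1],[0,0,0,-2,-1.7,0,1],[0,0,0,-3,-2.5,0,1],[0,0,0,-3,-2.5,0,1],[0,0,0,-3,-2.5,0,1],[0,0,0,-3,-2.5,0,1],[0,0,0,-3,-2.5,0,1],[0,0,0,-3,-2.5,0,1],[0,0,0,-3,-2.5,0,1]]}}

```text
time: 1.3
position: [346.5, 376.4, 379.2]
orientation: [0.137, 0.991, -0.0, -0.0]
force: [0.3, -0.2, 0.3]
width: 2.0
```

{"name": "arm_command", "arguments": {"deltas": [[0,0,0,-3,-2.5,0,1],[0,0,0,-3,-2.5,0,1],[0,0,0,-3,-2.5,0,1],[0,0,0,-3,-2.5,0,1],[0,0,0,-3,-2.5,0,1],[0,0,0,-3,-2.5,0,1],[0,0,0,-3,-2.5,0,1],[0,0,0,-3,-2.5,0,1],[0,0,0,-3,-2.5,0,1],[0,0,0,-3,-2.5,0,1],[0,0,0,-1.5,-1.3,0,1],[0,0,0,0,0,0,1]]}}

```text
time: 2.5
position: [578.3, 35.4, 378.7]
orientation: [0.14, 0.99, -0.001, -0.0]
force: [1.0, 0.2, -0.1]
width: 0.5
```

```bash
python3 -c "
from h import *
rel(at(0,0,130)); print(monitor.sense()['joint_pos'])"
```

```text
t 2.5 pos [578.3  35.4 378.7] wheel(u,v,n) [ 55.3   6.5 216. ] F [ 1.   0.2 -0.1] w 0.5
rotvec to go [0.547 0.333 1.051]
shift cm now [ 0.66  0.41 10.22] | in target axes [0.65 5.53 8.6 ] world [  -5.    6. -102.]
[-0.30449658  0.40308384  0.29735667  1.48294024 -0.11811265  1.27422013
  1.29418689]
```

{"name": "arm_command", "arguments": {"deltas": [[0.055,0.033,0.105,0,0,0,1],[0.055,0.033,0.105,0,0,0,1],[0.055,0.033,0.105,0,0,0,1],[0.055,0.033,0.105,0,0,0,1],[0.055,0.033,0.105,0,0,0,1],[0.055,0.033,0.105,0,0,0,1],[0.055,0.033,0.105,0,0,0,1],[0.055,0.033,0.105,0,0,0,1],[0.055,0.033,0.105,0,0,0,1],[0.052,0.036,0.106,0,0,0,1],[0,0,0,0,0,0,1]]}}

```text
time: 3.6
position: [565.9, 40.4, 366.2]
orientation: [0.598, 0.746, -0.226, -0.187]
force: [0.4, 0.3, -0.1]
width: 0.2
```

Run:
```python
from h import *
rel(at(58,-75.5,60)); print(np.round(monitor.sense()['joint_pos'],2))
c=eyes.camera_info("wrist"); im=eyes.snapshot("wrist"); cv2.imwrite("pics/w1.png",im)
K=np.array(c["mtx"],float); R=cv2.Rodrigues(np.array(c["rvec"],float))[0]; t=np.array(c["tvec"],float).ravel()
def proj(p):
    q=R@p+t; a=np.arctan2(np.hypot(q[0],q[1]),q[2]); r=K[0,0]*a; return (K[:2,2]+r*q[:2]/np.hypot(q[0],q[1])).round(1)
print("cam",K[0,0],(-R.T@t).round(), "hub",proj(hub+14*nf),"valve",proj(at(87,140.5,0)),"ptr",proj(at(165,0,34)),[proj(at(98,140.5+36+72*i,0)) for i in range(5)])
```

```text
t 3.6 pos [565.9  40.4 366.2] wheel(u,v,n) [ 57.3  -0.8 199.4] F [ 0.4  0.3 -0.1] w 0.2
rotvec to go [0.015 0.001 0.017]
shift cm now [ 5.48  4.16 14.  ] | in target axes [ 5.53  4.27 13.94] world [ -55.   45. -139.]
[-0.23  0.79  0.22  0.98 -0.06  1.98  0.18]
cam 371.64829954431775 [638. 141. 504.] hub [372.9 219.7] valve [427.9 267.4] ptr [200.4 223. ] [array([459.2, 224. ]), array([410.1, 128. ]), array([296.5, 153.1]), array([289.3, 264.3]), array([387. , 300.7])]
```

View pics/w1.png

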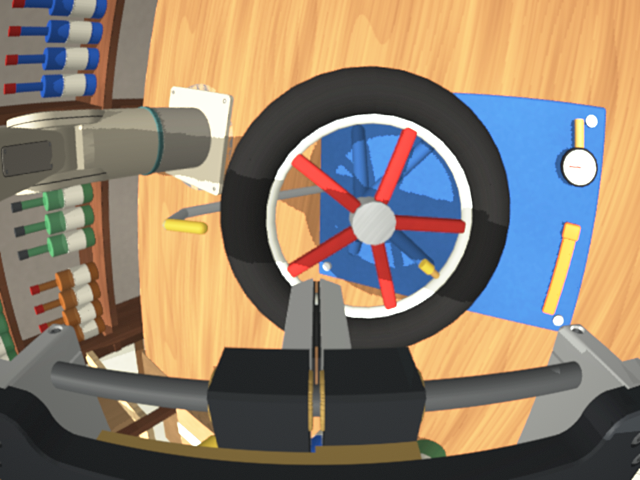

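The wrist view agrees with my model to within 1–2 px: hub at (374,222), valve at (428,268) and spoke ends as predicted. The valve is therefore at +140°. I will push clockwise, entering the sector between the spokes at −39° and −111°.

{"name": "arm_command", "arguments": {"deltas": [[0,0,0,0.8,0.6,2,1],[0,0,0,0.8,0.6,2,1],[0,0,0,0.8,0.6,2,1],[0,0,0,0.8,0.6,2,1],[0,0,0,0.8,0.6,2,1],[0,0,0,0.8,0.6,2,1],[0,0,0,0.7,0.6,2,1],[0.015,0,0.017,0,0,0,1]]}}

```text
time: 4.45
position: [511.7, 82.7, 229.0]
orientation: [0.605, 0.738, -0.235, -0.186]
force: [0.9, -0.7, -0.1]
width: 0.5
```

```bash
python3 -c "
from h import *
rel(at(58,-75.5,2)); print(np.round(monitor.sense()['joint_pos'],2))
a=np.arange(-75.5,-166,-7.5); P=np.array([RT.inv().apply(at(58,x,0)) for x in a]); print(a,(np.diff(P,axis=0)/10).round(2).tolist())"
```

```text
t 4.45 pos [511.7  82.7 229. ] wheel(u,v,n) [ 15.1 -53.2  61.4] F [ 0.9 -0.7 -0.1] w 0.5
rotvec to go [ 0.002  0.007 -0.007]
shift cm now [0.34 0.04 5.94] | in target axes [0.29 0.06 5.94] world [-33.  -4. -49.]
[-0.33  0.81  0.22  1.33 -0.11  1.62  0.1 ]
[ -75.5  -83.   -90.5  -98.  -105.5 -113.  -120.5 -128.  -135.5 -143.
 -150.5 -158.  -165.5] [[0.14, 0.75, 0.0], [0.04, 0.76, 0.0], [-0.06, 0.76, -0.0], [-0.15, 0.74, 0.0], [-0.25, 0.72, 0.0], [-0.34, 0.68, -0.0], [-0.43, 0.63, 0.0], [-0.51, 0.57, 0.0], [-0.57, 0.5, -0.0], [-0.63, 0.42, 0.0], [-0.68, 0.33, -0.0], [-0.72, 0.24, 0.0]]
```

{"name": "arm_command", "arguments": {"deltas": [[0,0,0,0.3,0,1,1],[0,0,0,0,0,1,1],[0,0,0,0,0,1,1],[0,0,0,0,0,1,1],[0,0,0,0,0,1,1],[0,0,0,0,0,0.9,1],[0,0,0,0,0,0,1]]}}

```text
time: 5.15
position: [478.7, 77.6, 179.7]
orientation: [0.606, 0.737, -0.235, -0.186]
force: [-0.7, -0.2, -0.5]
width: 0.7
```

{"name": "arm_command", "arguments": {"deltas": [[0,0,0,0.07,0.37,0,1],[0,0,0,0.07,0.37,0,1],[0,0,0,0.02,0.38,0,1],[0,0,0,0.02,0.38,0,1],[0,0,0,-0.03,0.38,0,1],[0,0,0,-0.03,0.38,0,1],[0,0,0,-0.08,0.37,0,1],[0,0,0,-0.08,0.37,0,1],[0,0,0,-0.12,0.36,0,1],[0,0,0,-0.12,0.36,0,1]]}}

```text
time: 6.15
position: [510.4, 81.2, 159.0]
orientation: [0.606, 0.738, -0.234, -0.186]
force: [-3.9, -0.7, 2.2]
width: 0.4
```

```bash
python3 -c "
from h import *
rel(at(58,-113,2))"
```

```text
t 6.15 pos [510.4  81.2 159. ] wheel(u,v,n) [-23.7 -52.    3.1] F [-3.9 -0.7  2.2] w 0.4
rotvec to go [ 0.004  0.006 -0.008]
shift cm now [ 0.14 -0.11  0.11] | in target axes [ 0.14 -0.11  0.11] world [-2.  1. -0.]
```

The force of about 4.5 N shows the spoke is being pushed. Continuing the arc.

{"name": "arm_command", "arguments": {"deltas": [[0,0,0,-0.17,0.34,0,1],[0,0,0,-0.17,0.34,0,1],[0,0,0,-0.21,0.31,0,1],[0,0,0,-0.21,0.31,0,1],[0,0,0,-0.25,0.28,0,1],[0,0,0,-0.25,0.28,0,1],[0,0,0,-0.29,0.25,0,1],[0,0,0,-0.29,0.25,0,1],[0,0,0,-0.32,0.21,0,1],[0,0,0,-0.32,0.21,0,1],[0,0,0,-0.34,0.17,0,1],[0,0,0,-0.34,0.17,0,1]]}}

```text
time: 7.35
position: [542.3, 54.9, 141.7]
orientation: [0.606, 0.738, -0.233, -0.185]
force: [-2.8, 2.7, 2.0]
width: 0.6
```

{"name": "arm_command", "arguments": {"deltas": [[0,0,0,0,0,0,1],[0,0,0,0.5,-0.3,0,1],[0,0,0,0.5,-0.3,0,1],[0,0,0,0,0,-1,1],[0,0,0,0,0,-2,1],[0,0,0,0,0,-2,1],[0,0,0,0,0,-1,1]]}}

```text
time: 8.05
position: [570.3, 71.4, 196.2]
orientation: [0.606, 0.738, -0.233, -0.184]
force: [-0.2, -0.7, 0.1]
width: 0.5
```

```bash
cat >> h.py <<'E'
def valve(lo=0,n0="side"):
    for n in("scene","side"):
        im=eyes.snapshot(n); m=cv2.inRange(cv2.cvtColor(im,cv2.COLOR_BGR2HSV),(22,120,120),(35,255,255))
        _,_,st,ce=cv2.connectedComponentsWithStats(m)
        for s,q in zip(st[1:],ce[1:]):
            if s[4]<5: continue
            w=wh(onplane(n,q,hub,nf)[0]); r=np.hypot(w[0],w[1])
            if 70<r<110: print(n,s[4],q.round(1),"r",r.round(1),"deg",np.rad2deg(np.arctan2(w[1],w[0])).round(1))
E
python3 -c "
from h import *
valve(); rel(at(58,-75.5,60))
cv2.imwrite('pics/w2.png',eyes.snapshot('wrist'))"
```

```text
scene 17 [276.9 228.2] r 81.6 deg 79.4
side 30 [343.6 223.9] r 88.6 deg 78.3
t 8.15 pos [570.   71.2 195.5] wheel(u,v,n) [-49.  -30.2  65.4] F [-0.3 -0.1  0.3] w 0.2
rotvec to go [ 0.009  0.007 -0.008]
shift cm now [ 2.54 -6.38  0.47] | in target axes [ 2.59 -6.35  0.54] world [-59.  14.  32.]
```

View pics/w2.png

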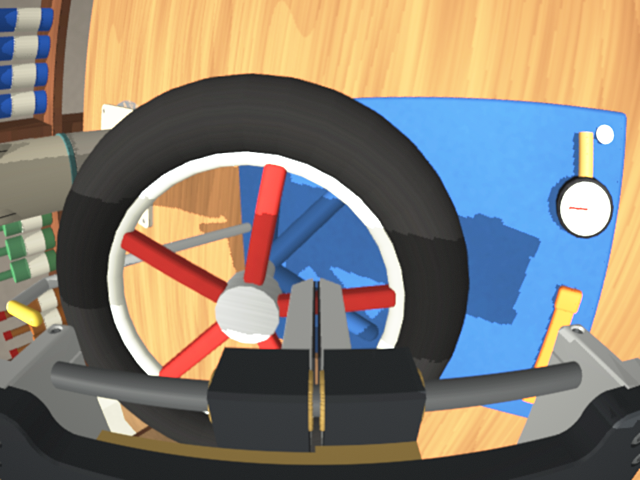

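The valve is now at about 78.5°, a 62° turn with the fingers out. The wrist view shows the spokes clear of the fingertips, and the bottles and tools have not moved. Second push: enter at −65°.

{"name": "arm_command", "arguments": {"deltas": [[0,0,0,0.6,-1.8,0,1],[0,0,0,0.6,-1.8,0,1],[0,0,0,0.6,-1.8,0.2,1],[0,0,0,0.5,-1.9,0.2,1],[0.009,0.007,-0.008,0,0,0,1],[0,0,0,0,0,0,1]]}}

```text
time: 8.8
position: [502.8, 81.3, 232.0]
orientation: [0.603, 0.738, -0.234, -0.192]
force: [0.4, -0.5, -0.4]
width: 0.2
```

```bash
python3 -c "
from h import *
rel(at(58,-65.5,2))
a=np.arange(-65.5,-156,-7.5); P=np.array([RT.inv().apply(at(58,x,0)) for x in a]); print((np.diff(P,axis=0)/20).round(2).tolist())"
```

```text
t 8.8 pos [502.8  81.3 232. ] wheel(u,v,n) [ 24.2 -53.6  58.8] F [ 0.4 -0.5 -0.4] w 0.2
rotvec to go [-0.005 -0.001 -0.001]
shift cm now [-0.09  0.04  5.68] | in target axes [-0.08  0.01  5.68] world [-32.  -7. -47.]
[[0.13, 0.35, -0.0], [0.09, 0.37, 0.0], [0.04, 0.38, 0.0], [-0.01, 0.38, 0.0], [-0.06, 0.37, -0.0], [-0.11, 0.36, 0.0], [-0.16, 0.35, 0.0], [-0.2, 0.32, 0.0], [-0.24, 0.29, 0.0], [-0.28, 0.26, -0.0], [-0.31, 0.22, 0.0], [-0.33, 0.18, 0.0]]
```

{"name": "arm_command", "arguments": {"deltas": [[0,0,0,0,0,1,1],[0,0,0,0,0,1,1],[0,0,0,0,0,1,1],[0,0,0,0,0,1,1],[0,0,0,0,0,1,1],[0,0,0,0,0,0.7,1],[0,0,0,0,0,0,1],[0,0,0,0.13,0.35,0,1],[0,0,0,0.13,0.35,0,1],[0,0,0,0.09,0.37,0,1],[0,0,0,0.09,0.37,0,1]]}}

```text
time: 9.9
position: [481.8, 82.0, 177.5]
orientation: [0.603, 0.738, -0.234, -0.191]
force: [-0.0, 0.2, -0.3]
width: 0.6
```

{"name": "arm_command", "arguments": {"deltas": [[0,0,0,0.04,0.38,0,1],[0,0,0,0.04,0.38,0,1],[0,0,0,-0.01,0.38,0,1],[0,0,0,-0.01,0.38,0,1],[0,0,0,-0.06,0.37,0,1],[0,0,0,-0.06,0.37,0,1],[0,0,0,-0.11,0.36,0,1],[0,0,0,-0.11,0.36,0,1],[0,0,0,-0.16,0.35,0,1],[0,0,0,-0.16,0.35,0,1]]}}

```text
time: 10.9
position: [512.0, 82.2, 156.1]
orientation: [0.603, 0.738, -0.234, -0.192]
force: [-4.1, -0.9, 1.8]
width: 0.5
```

{"name": "arm_command", "arguments": {"deltas": [[0,0,0,-0.2,0.32,0,1],[0,0,0,-0.2,0.32,0,1],[0,0,0,-0.24,0.29,0,1],[0,0,0,-0.24,0.29,0,1],[0,0,0,-0.28,0.26,0,1],[0,0,0,-0.28,0.26,0,1],[0,0,0,-0.31,0.22,0,1],[0,0,0,-0.31,0.22,0,1],[0,0,0,-0.33,0.18,0,1],[0,0,0,-0.33,0.18,0,1]]}}

```text
time: 11.9
position: [538.0, 59.4, 141.6]
orientation: [0.603, 0.738, -0.234, -0.192]
force: [-2.7, 2.1, 1.3]
width: 0.3
```

```bash
python3 -c "
from h import *
valve(); rel(at(58,-166,2))"
```

```text
scene 18 [282.5 201. ] r 77.7 deg 12.5
side 32 [370.2 226.2] r 81.6 deg 15.3
t 12.0 pos [538.8  58.4 141.2] wheel(u,v,n) [-53.  -23.9   2. ] F [-1.2  0.2 -0.2] w 0.5
rotvec to go [-0.002  0.    -0.002]
shift cm now [-0.99  0.33 -0.  ] | in target axes [-0.99  0.33 -0.  ] world [ 5. -9. -2.]
```

The valve is at about 12–14°. I'll push a final 11° or so, withdraw, and look.

{"name": "arm_command", "arguments": {"deltas": [[0,0,0,-0.27,0.11,0,1],[0,0,0,-0.26,0.1,0,1],[0,0,0,-0.27,0.08,0,1],[0,0,0,-0.26,0.06,0,1],[0,0,0,0,0,0,1],[0,0,0,0.5,-0.2,0,1],[0,0,0,0.4,-0.2,0,1],[0,0,0,0,0,-1,1],[0,0,0,0,0,-2,1],[0,0,0,0,0,-3,1],[0,0,0,0,0,-3,1]]}}

```text
time: 13.1
position: [589.3, 68.2, 217.0]
orientation: [0.603, 0.738, -0.234, -0.191]
force: [0.7, -0.1, -0.8]
width: 0.2
```

{"name": "arm_command", "arguments": {"deltas": [[0,0,0,1,-1.5,-2,1],[0,0,0,1,-1.5,-2,1],[0,0,0,1,-1.5,-2,1],[0,0,0,1,-1.5,0,1],[0,0,0,0,0,0,1],[0,0,0,0,0,0,1]]}}

```text
time: 13.7
position: [566.7, 104.2, 299.4]
orientation: [0.603, 0.739, -0.234, -0.191]
force: [0.1, 0.6, -0.1]
width: 0.3
```

Run:
```python
from h import *
valve(); rel(at(58,-166,60))
c=eyes.camera_info("wrist"); im=eyes.snapshot("wrist"); cv2.imwrite("pics/w3.png",im)
import pickle; pickle.dump(c,open("w3.pkl","wb"))
for k in ("scene","side"): cv2.imwrite(f"pics/{k}3.png",eyes.snapshot(k))
```

```text
scene 19 [286.1 198.2] r 77.5 deg 1.4
side 32 [372.  229.5] r 79.8 deg 5.4
t 13.8 pos [566.6 103.7 298.5] wheel(u,v,n) [  7.5 -62.7 151.6] F [ 0.1  0.3 -0.1] w 0.4
rotvec to go [-0.005 -0.001 -0.001]
shift cm now [-4.86  6.43  9.12] | in target axes [-4.87  6.38  9.16] world [   9.  -48. -112.]
```

View pics/w3.png

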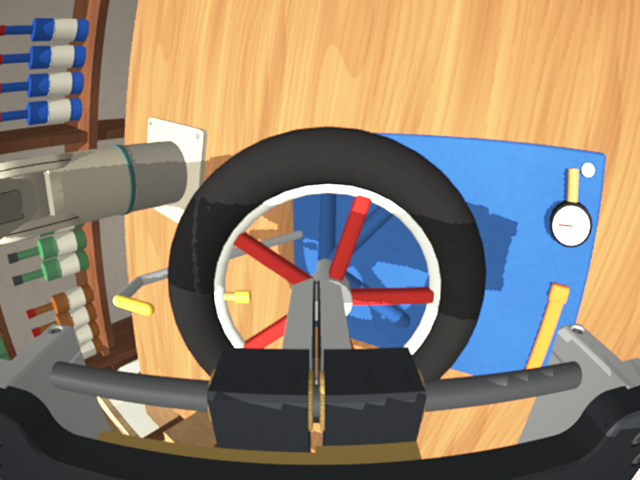

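The wheel is nearly there: the valve at (236,297) points roughly at the pointer tip at (150,308), and the fingers are clear. I'll measure the remaining angle from this view using a circle fit of the rim.

Run:
```python
from h import *
import pickle
from scipy.optimize import least_squares
c=pickle.load(open("w3.pkl","rb")); im=cv2.imread("pics/w3.png"); K=np.array(c["mtx"],float); R=cv2.Rodrigues(np.array(c["rvec"],float))[0]; t=np.array(c["tvec"],float).ravel()
def back(px,h):
    d=np.atleast_2d(px)-K[:2,2]; r=np.hypot(*d.T); a=r/K[0,0]
    q=np.c_[d/r[:,None]*np.sin(a)[:,None],np.cos(a)]@R; o=-R.T@t
    P=o+q*(((hub+h*nf-o)@nf)/(q@nf))[:,None]; return np.array([wh(p) for p in P])[:,:2]
hsv=cv2.cvtColor(im,cv2.COLOR_BGR2HSV)
m=cv2.inRange(hsv,(0,0,170),(180,50,255)); ys,xs=np.nonzero(m); P=back(np.c_[xs,ys].astype(float),8)
r=np.hypot(*P.T); P=P[(r>92)&(r<118)]
f=least_squares(lambda p:np.hypot(P[:,0]-p[0],P[:,1]-p[1])-p[2],[0,0,104],loss="soft_l1"); C=f.x[:2]; print("rim centre",f.x.round(1),len(P))
y=cv2.inRange(hsv,(22,120,120),(35,255,255)); _,_,st,ce=cv2.connectedComponentsWithStats(y)
for s,q in zip(st[1:],ce[1:]):
    if s[4]>20 and 100<q[0]<270 and 250<q[1]<330: print(s, q.round(1),"plane0",back(q,0)[0].round(1))
m=cv2.inRange(hsv,(0,170,90),(8,255,255))|cv2.inRange(hsv,(174,170,90),(180,255,255)); ys,xs=np.nonzero(m); S=back(np.c_[xs,ys].astype(float),7)-C; r=np.hypot(*S.T); S=S[(r>60)&(r<90)]; a=np.rad2deg(np.arctan2(S[:,1],S[:,0]))
for g in (-180,-108,-36,36,108):
    d=(a-g+180)%360-180; k=abs(d)<15; print(g,k.sum(),np.median(d[k]).round(1) if k.any() else None)
print("pointer tip",back((153,309),34)[0].round(1)-C)
for nme in ("scene","side"):  # old & new positions of loose things: image difference
    A=cv2.imread(f"pics/{nme}.png");B=cv2.imread(f"pics/{nme}3.png");d=cv2.absdiff(A,B).max(2)>50
    n_,_,s2,c2=cv2.connectedComponentsWithStats(d.astype(np.uint8)); print(nme,[(x[4],q.round().tolist()) for x,q in zip(s2[1:],c2[1:]) if x[4]>60])
```

```text
rim centre [ -0.7   2.9 101.8] 4485
[225 291  25  13 157] [240.9 296.7] plane0 [81.3  5.6]
[116 295  38  21 380] [134.3 304.9] plane0 [199.1  19.8]
-180 455 1.3
-108 527 0.4
-36 535 -0.8
36 410 -0.5
108 1 6.4
pointer tip [159.82345366   2.13723666]
scene [(np.int32(349), [268.0, 9.0]), (np.int32(539), [416.0, 10.0]), (np.int32(8728), [364.0, 121.0]), (np.int32(532), [242.0, 36.0]), (np.int32(219), [296.0, 39.0]), (np.int32(457), [408.0, 46.0]), (np.int32(77), [271.0, 48.0]), (np.int32(910), [405.0, 72.0]), (np.int32(94), [207.0, 73.0]), (np.int32(128), [224.0, 84.0]), (np.int32(201), [206.0, 98.0]), (np.int32(102), [218.0, 98.0]), (np.int32(69), [231.0, 109.0]), (np.int32(1690), [299.0, 128.0]), (np.int32(256), [236.0, 179.0]), (np.int32(405), [248.0, 191.0]), (np.int32(291), [306.0, 206.0]), (np.int32(196), [321.0, 240.0]), (np.int32(102), [303.0, 248.0]), (np.int32(262), [332.0, 272.0])]
side [(np.int32(5564), [364.0, 45.0]), (np.int32(2432), [448.0, 43.0]), (np.int32(314), [275.0, 53.0]), (np.int32(1823), [504.0, 78.0]), (np.int32(5851), [259.0, 146.0]), (np.int32(2162), [188.0, 99.0]), (np.int32(1465), [618.0, 127.0]), (np.int32(872), [230.0, 109.0]), (np.int32(1223), [513.0, 126.0]), (np.int32(63), [635.0, 132.0]), (np.int32(1433), [579.0, 167.0]), (np.int32(1003), [535.0, 169.0]), (np.int32(289), [562.0, 174.0]), (np.int32(63), [614.0, 166.0]), (np.int32(154), [634.0, 169.0]), (np.int32(221), [548.0, 181.0]), (np.int32(97), [542.0, 202.0]), (np.int32(141), [607.0, 205.0]), (np.int32(369), [310.0, 215.0]), (np.int32(141), [587.0, 214.0]), (np.int32(95), [365.0, 246.0]), (np.int32(96), [340.0, 266.0]), (np.int32(77), [314.0, 276.0]), (np.int32(87), [581.0, 281.0]), (np.int32(344), [498.0, 290.0]), (np.int32(524), [475.0, 298.0]), (np.int32(187), [426.0, 301.0]), (np.int32(6367), [614.0, 389.0])]
```

{"name": "arm_command", "arguments": {"deltas": [[0,0,0,0,0,-2,1],[0,0,0,0,0,-2,1],[0,0,0,0,0,0,1],[0,0,0,0,0,0,1],[0,0,0,0,0,0,1]]}}

```text
time: 14.45
position: [583.4, 107.6, 326.8]
orientation: [0.603, 0.739, -0.233, -0.19]
force: [-0.7, -1.2, 0.4]
width: 0.5
```

```bash
python3 -c "
from h import *
from cell import job_done
valve(); rel(); print(job_done())"
```

```text
scene 10 [285.7 198.3] r 77.9 deg 2.2
side 24 [371.9 229.8] r 79.2 deg 4.9
t 14.55 pos [583.5 107.8 327. ] wheel(u,v,n) [  9.6 -63.3 185. ] F [0.2 0.1 0.4] w 0.2
rotvec to go [ 0.001 -0.001 -0.001]
the job is handed in; nothing more can be done
None
```

The valve is at the top, in line with the yellow pointer to within about 2° by my last close measurement, and the job is handed in at 14.6 s. No verdict was reported.

- **What I did:** I turned the wheel clockwise with the closed fingertips in two spoke pushes, taking the fingers out between them. The first took the valve from about 140° to 78°. The second took it to about 13°, where I paused in contact to measure, then on to the top. The contact force I read while pushing was about 4–5 N.
- **Where the valve ended up:** The close wrist view, with a circle fit of the rim, put the valve cap at about +2°. The spokes averaged about 0°, and the pointer direction came out at about +1°.
- **Check that disagreed:** Using my first hub estimate, the scene and side cameras gave 2° and 5°. The circle fit put the hub about 3 mm to one side of that estimate, which would account for most of the difference. Even 5° is inside the 6.5° limit.
- **Clear of everything:** The hand is about 185 mm in front of the wheel and the force reading is near zero.
- **Loose things:** I saw none of them moved. A before-and-after image comparison showed changes around the bottles in the side view. I put those down to the arm being in front of them, but I did not measure each item.

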